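# Pin the magnifier boom and hold its lens at the red mark

### The job

Take the red-handled pin from its blue holder and push it down through the boom's fork and lug until its flange seats on the fork. Then squeeze the orange lock button on the sliding head to release the telescoping arm, pull it out until its black pointer lines up with the red mark on the scale, and finish there still gripping the head with the button squeezed in, because a spring draws the arm back when it is let go. Leave the jars and the dish where they are.

Things in the scene. Friction and masses are not known exactly. Their poses are not given: they have to be found in the camera images.
- pin_grip (a point): Middle of the red round handle (16 mm diameter, 36 mm long, upright) of the loose steel pin, 70 g. z is up along the pin. Below the handle comes a steel flange (24 mm diameter, 6 mm thick), its underside 26 mm below this point, then the shaft, 10 mm diameter, whose tapered foot is 71 mm below this point.
- pin_flange (a point): Point on the pin's axis at the underside of its flange; the shaft goes 45 mm on below it. z up along the pin. At the start the pin stands in a vertical hole of a fixed blue block 50 x 50 x 55 mm high, flange resting on the block's top, and lifts straight out.
- fork_hole (a point): Mouth of the vertical through hole (12 mm diameter, chamfered) in the top of the white fork, 106 mm above the bench. Fork and steel lug are fixed and aligned, 28 mm deep in all, free below; 36 mm wide. A 115 mm high column stands 35 mm off towards -y. z is up, y points along the boom as the arm extends, x level across it to the button's side. The stand is fixed, turned up to 0.25 rad.
- head_grip (a point): Centre of the grey sliding head on the arm (30 mm along x, 36 along y, 40 high), 92 mm above the bench, when home 178 mm along +y from the fork hole. Axes as fork_hole. The orange button stands out of its +x face; the ridged face opposite is at x = -15 mm. Pinch both across x from above at this height: free beside and below for 60 mm, but a thin pointer rod hangs 36 mm along +y.
- button_face (a point): Middle of the outer face of the orange button (20 mm along y, 26 mm high), 24 mm along +x from the head's centre when not pressed; it is pressed along -x. Axes as fork_hole.
- lock_button (a joint): How far the lock button is pressed in, m: 0 out, 0.006 fully in (3 N to start, 9 N fully in). Up to about 0.004 the arm is locked in its home position; pressed further the arm slides.
- boom_arm (a joint): Extension of the telescoping arm, m: 0 home (pushed in), 0.11 fully out; it moves along +y of fork_hole. A spring draws it home with about 3 to 4 N, plus 0.6 N friction. At its end a round magnifier lens in a black rim passes over the dish.
- pointer_tip (a point): Tip of the black pointer that the arm carries, just above the scale; 36 mm along +y and 68 mm along +x from the head's centre. Axes as fork_hole.
- mark_line (a point): Top centre of the fixed red mark (4 mm wide along y, 14 mm long along x) on the white scale beside the arm. Axes as fork_hole; the pointer lines up when its tip has the same position along y. The mark stands 45 to 90 mm of extension from home; it differs each time.
- jar_mid (a point): Middle of a white jar with red cap, 56 mm diameter, 100 mm high, loose, near the work; leave alone.
- amber_jar_mid (a point): Middle of an amber glass jar with white cap, 52 mm diameter, 85 mm high, loose, beyond the fork end of the stand; leave alone.
- dish_mid (a point): Middle of an open glass dish of seeds, 82 mm diameter, 15 mm high, loose, on the bench beneath where the lens will come; leave alone.
Not all that is in view belongs to the job. Leave any purple or white look-alike of the part that bears pin_grip alone.

How it is judged:
On the way, in this order (a step that is already met when the one before it is completed fails the run):
1. the pin is pushed through the fork and lug, its flange seated on the fork, the arm still home (horizontal distance between pin_flange and fork_hole below 0.004 m and z of pin_flange in the frame of fork_hole between -0.003 and 0.0025 m and angle between pin_flange's own z axis and vertical below 0.15 rad and value of joint boom_arm below 0.01 m), for 0.2 s.
2. the lock button is squeezed in to release the arm (value of joint lock_button above 0.004 m), for 0.05 s.
3. the arm is drawn out of its home lock (value of joint boom_arm above 0.02 m), for 0.05 s.
At the end, for the whole second after the job is handed in: The pin is seated: flange within 2.5 mm of the fork's top, within 4 mm of the hole's axis and upright to 0.15 rad. The pointer is within 4 mm of the red mark along the arm, the arm is still (under 10 mm/s), the lock button is more than 3 mm in, and the fingers still bear on the head (over 1 N) (horizontal distance between pin_flange and fork_hole below 0.004 m and z of pin_flange in the frame of fork_hole between -0.003 and 0.0025 m and angle between pin_flange's own z axis and vertical below 0.15 rad and y of pointer_tip in the frame of mark_line between -0.004 and 0.004 m and velocity of joint boom_arm between -0.01 and 0.01 m/s and value of joint lock_button above 0.003 m and contact force between the fingers and boom_arm above 1 N); the arm keeps its last pose, push and grip.
It fails at once if the white jar pushed more than 25 mm or tipped over (distance of jar_mid from where it was at the start of the episode above 0.025 m or angle between jar_mid's own z axis and vertical above 0.5 rad).
It fails at once if the amber jar pushed more than 25 mm or tipped over (distance of amber_jar_mid from where it was at the start of the episode above 0.025 m or angle between amber_jar_mid's own z axis and vertical above 0.5 rad).
It fails at once if the dish pushed more than 25 mm or tipped over (distance of dish_mid from where it was at the start of the episode above 0.025 m or angle between dish_mid's own z axis and vertical above 0.5 rad).
It also fails if it takes over 54 s, if anything falls off the work surface, if the arm or the gripper's body presses on something with over 40 N, if the wrist force passes 120 N, or if a joint passes its speed limit or range.

### The arm

A 7-joint arm with a two-finger parallel gripper is mounted at the origin on the work surface. World frame = base frame: x ahead of the robot, y to its left, z up, the work surface at z = 0. Lengths are in m, angles in rad, forces in N, time in s.
With the tool pointing down it reaches from about 0.425 to 0.95 m from the base axis. Payload 16.7 kg.
Tool frame: the origin (TCP) lies between the finger pads; the fingertips stand manip.tip_extent ahead of it and the grasp point (between the pads) lies 5 mm behind it (manip.tip_extent is the distance from the TCP to the fingertips, in m); z points along the fingers, y is the direction in which the jaws open and shut (so a half turn about z gives the same grasp; the last joint's range is limited). The gripper opens to 94 mm and grips with 3 to 60 N. Pads are 16 mm wide; open, the fingers measure 119 mm over their backs; the gripper's body (75 mm by 177 mm) begins 78 mm behind the grasp point.
Start: joints at [-1.339, 0.426, 0.074, 1.606, -0.034, 1.111, -0.067], TCP at [0.251, 0.627, 0.219] pointing down, gripper open.
Joint ranges: [-2.85, 2.85], [-0.5, 2.14], [-1.23, 1.37], [0.21, 2.46], [-1.02, 4.16], [0.16, 2.05], [-2.73, 2.73]. Speed limits (rad/s): [1.89, 1.89, 2.39, 2.39, 3.01, 3.01, 3.01].

### API

Orientations are given as a unit quaternion [x, y, z, w].
In Python, from plant import manip gives the robot as it stands. Calls block until the motion is done:
- manip.goto(position, orientation): joint-space move of the TCP to a pose.
- manip.movel(position, feed=0.15, rotation=None, max_force=None): straight line of the TCP; rotation=None keeps the orientation; feed is the mean speed in m/s. With max_force (N) it stops when the force on the tool has changed by that much, and returns True; else False.
- manip.move_j(angles): joint-space move.
- manip.ungrasp() and manip.gripper_close(strength=None): open the fingers fully, or close them until they stop; strength is the grip in N (None keeps the last).
- manip.wait(seconds).
- manip.inverse_kinematics(position, orientation): joint angles nearest the present ones, or None.
- manip.snapshot(name): name is "side" or "top" or "wrist"; returns the picture (480x640x3 uint8, red, green, blue); there is no depth.
- manip.camera_model(name): a dict with "mtx" (3x3 intrinsics, pixels), "k1" (the pictures are not rectified: a ray, as slopes to the right and down, at radius r is drawn at 1 + k1 r^2 times it, then the intrinsics apply), "world_to_cam" (4x4, takes a point from world to camera coordinates). Camera axes: x right, y down, z forward; pixel columns grow to the right and rows downward; lengths in m; the calibration is good to about 2 mm. A picture is of the moment at which its call begins: read the wrist's pose just before it. camera_model takes no time and is no camera call; for the wrist camera it gives the pose at the moment of the call.
A pose or a line that the arm cannot do raises manip.Unreachable and nothing moves.
- manip.close_job(): hands the job in, once; it reports no verdict.
Readings, each from a call of its own:
- manip.read_time(): time.
- manip.read_joint_pos(): joint angles.
- manip.read_joint_vel(): joint speeds.
- manip.read_effort(): joint torques, N m.
- manip.read_ee_pos(): TCP position.
- manip.read_tcp_rot(): TCP orientation.
- manip.read_ft_force(): force on the tool from outside, world axes, zero at the start.
- manip.read_ft_torque(): the same for the moment, N m.
- manip.read_finger_gap(): finger opening in m.
Only numpy, scipy, OpenCV 4.12 (cv2) and the standard library are available. Lean on these libraries where they do the work, as an engineer would, in place of code of your own. Each camera call takes 0.05 s, during which the arm holds its last target. There are 200 camera calls.

## Working session

There is one attempt and no reset: what is moved stays moved. The work goes in short steps, each a Python script; the robot and the scene stay as the last script left them, time stands still between calls to the robot, and variables do not carry over. Pictures are saved under pics/ and viewed, about 8 in all and at most 12, crops included, and the job is handed in when it is done.

```bash
mkdir -p pics; ls; python3 - <<'E'
from plant import manip
import cv2,numpy as np
for n in("top","side"):
    im=manip.snapshot(n); cv2.imwrite(f"pics/{n}0.png",im[:,:,::-1])
    m=manip.camera_model(n); print(n,np.round(m["mtx"],1).tolist(),m["k1"],np.round(m["world_to_cam"],3).tolist())
print(manip.tip_extent,manip.read_time(),manip.read_tcp_rot(),manip.read_ee_pos(),manip.read_finger_gap())
E
```

```text
pics
top [[474.5, 0.0, 319.6], [0.0, 474.5, 235.7], [0.0, 0.0, 1.0]] -0.12600178283639116 [[0.016, -1.0, 0.013, -0.085], [-0.982, -0.019, -0.187, 0.505], [0.187, -0.009, -0.982, 1.08], [0.0, 0.0, 0.0, 1.0]]
side [[490.1, 0.0, 316.9], [0.0, 490.1, 239.3], [0.0, 0.0, 1.0]] -0.09768492299044444 [[-0.994, -0.107, -0.018, 0.496], [-0.059, 0.672, -0.739, 0.146], [0.091, -0.733, -0.674, 0.926], [0.0, 0.0, 0.0, 1.0]]
0.014 0.1 [ 1.89265799e-01  9.81925741e-01 -5.37007471e-04 -8.73659722e-05] [0.25072633 0.62631055 0.2188698 ] 0.0939746910629074
```

View pics/top0.png

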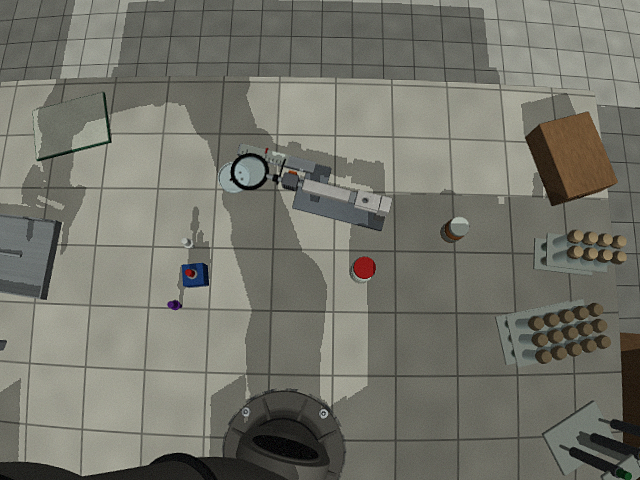

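View pics/side0.png

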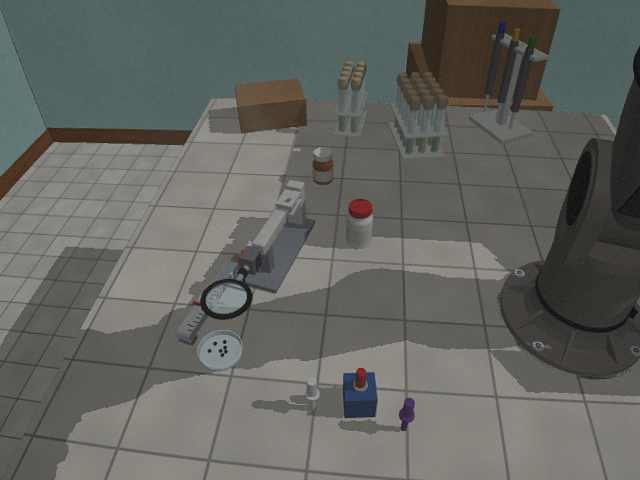

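The red pin is at top (191,273) / side (361,378), standing in the blue block. The purple one (174,305) and the white one (187,242) are look-alikes lying or standing outside it, so the red one fits. The fork hole is near top (368,200), and the boom runs left (+y). Next I'll check one enlarged composite crop.

```bash
cat > h.py <<'E'
import cv2,numpy as np
from plant import manip
from scipy.spatial.transform import Rotation as R
def ray(m,uv):
    K=m["mtx"];d=np.array([m["k1"],0,0,0,0.])
    p=cv2.undistortPoints(np.array([[uv]],float),K,d)[0,0]
    T=np.array(m["world_to_cam"]);r=T[:3,:3].T@np.r_[p,1]
    return -T[:3,:3].T@T[:3,3],r/np.linalg.norm(r)
def plane(m,uv,z):
    o,r=ray(m,uv);return o+r*(z-o[2])/r[2]
def tri(*mu):
    A=0;b=0
    for m,uv in mu:
        o,r=ray(m,uv);P=np.eye(3)-np.outer(r,r);A=A+P;b=b+P@o
    return np.linalg.solve(A,b)
def proj(m,X):
    T=np.array(m["world_to_cam"]);c=T[:3,:3]@X+T[:3,3];x=c[:2]/c[2]
    x=x*(1+m["k1"]*(x@x));return (m["mtx"]@np.r_[x,1])[:2]
def blobs(im,name,amin=8):
    h=cv2.cvtColor(im,cv2.COLOR_RGB2HSV);H,S,V=[h[...,i].astype(int) for i in range(3)]
    k={"red":((H<6)|(H>174))&(S>150)&(V>70),"orange":(H>=7)&(H<18)&(S>140)&(V>80),"blue":(H>105)&(H<125)&(S>130)&(V>40)}[name]
    n,l,s,c=cv2.connectedComponentsWithStats(k.astype(np.uint8))
    return [(s[i].tolist(),c[i].round(2).tolist()) for i in range(1,n) if s[i,4]>=amin]
def down(yaw): # tool z down, tool y (jaw) along world angle yaw
    y=np.array([np.cos(yaw),np.sin(yaw),0]);z=np.array([0,0,-1.])
    return R.from_matrix(np.c_[np.cross(y,z),y,z]).as_quat()
E
python3 - <<'E'
from h import *
t=cv2.imread("pics/top0.png");s=cv2.imread("pics/side0.png")
for n,i in(("top",t),("side",s)):
    for c in("red","orange","blue"): print(n,c,blobs(i[:,:,::-1].copy(),c,5))
f=lambda i,x,y,w,h,W,H:cv2.resize(i[y:y+h,x:x+w],(W,H),interpolation=cv2.INTER_CUBIC)
a=f(t,225,135,180,100,800,444)
b=np.hstack([f(t,160,230,60,85,110,156),f(s,290,355,140,80,273,156),f(s,165,170,170,180,165,156)])
b=cv2.copyMakeBorder(b,0,0,0,800-b.shape[1],cv2.BORDER_CONSTANT)
cv2.imwrite("pics/c1.png",np.vstack([a,b]))
E
```

```text
top red [([265, 148, 3, 5, 8], [266.12, 149.88]), ([354, 257, 22, 22, 374], [364.3, 267.34]), ([185, 269, 8, 8, 43], [188.58, 272.37])]
top orange [([547, 121, 4, 3, 5], [548.2, 122.0]), ([591, 120, 5, 10, 12], [592.83, 124.75]), ([595, 131, 4, 6, 8], [596.75, 133.5]), ([607, 157, 3, 7, 7], [608.0, 160.0]), ([289, 171, 7, 3, 15], [292.27, 171.93]), ([613, 175, 4, 8, 10], [614.9, 178.4]), ([453, 237, 4, 2, 5], [454.8, 237.2])]
top blue [([182, 263, 24, 24, 372], [193.59, 275.24])]
side red [([349, 199, 23, 19, 309], [360.74, 207.2]), ([193, 302, 7, 3, 14], [195.79, 303.21]), ([357, 368, 9, 20, 93], [361.66, 375.18])]
side orange [([238, 250, 5, 7, 13], [239.77, 253.08])]
side blue [([498, 22, 8, 12, 62], [501.29, 27.26]), ([344, 373, 12, 9, 82], [348.94, 376.79]), ([345, 373, 32, 28, 375], [363.23, 390.97])]
```

View pics/c1.png

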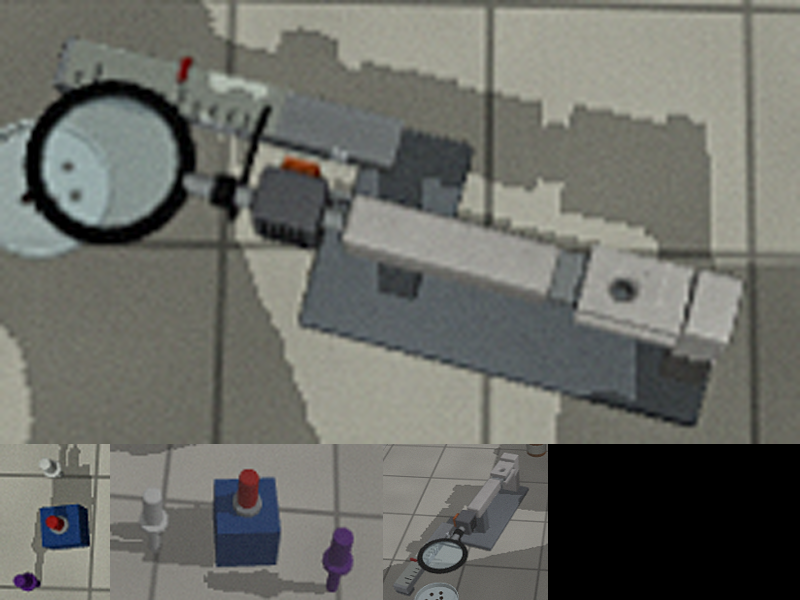

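```bash
python3 - <<'E'
from h import *
T=manip.camera_model("top");S=manip.camera_model("side")
print("pin",tri((T,(188.58,272.37)),(S,(361.66,375.18))), plane(T,(188.58,272.37),.09))
f=plane(T,(364.8,199.9),.106);b=plane(T,(292.27,171.93),.105);d=(b-f)[:2]
yaw=np.arctan2(d[1],d[0])-np.arctan2(178,19.5)
print("fork",f,"btn",b,np.linalg.norm(d),"yaw",yaw)
c,s=np.cos(yaw),np.sin(yaw);ex=np.array([c,s]);ey=np.array([-s,c])
mk=tri((T,(266.12,149.88)),(S,(195.79,303.21)));print("mark",mk,(mk[:2]-f[:2])@ex,(mk[:2]-f[:2])@ey-178-36)
m=manip.camera_model("wrist");print(np.round(m["mtx"],0).tolist(),np.round(np.linalg.inv(m["world_to_cam"]),3).tolist())
E
```

```text
pin [0.40616809 0.22170893 0.0875708 ] [0.4076839  0.22084431 0.09      ]
fork [ 0.58046144 -0.17720855  0.106     ] btn [ 0.6444742  -0.00911631  0.105     ] 0.1798683795754503 yaw -0.25474727481809856
mark [0.72396006 0.06189224 0.03307749] 0.07861388941889569 -213.7324539406791
[[331.0, 0.0, 319.0], [0.0, 331.0, 241.0], [0.0, 0.0, 1.0]] [[0.373, 0.9, 0.224, 0.186], [0.928, -0.361, -0.091, 0.653], [-0.001, 0.242, -0.97, 0.385], [0.0, 0.0, 0.0, 1.0]]
```

```bash
python3 - <<'E'
from h import *
print("ik",[manip.inverse_kinematics([.406,.222,.19],down(a)) is not None for a in (1.2,1.57,1.57-3.14)])
manip.goto([.406,.222,.19],down(1.4))
print(manip.read_time(),manip.read_ee_pos(),manip.read_joint_pos())
m=manip.camera_model("wrist");im=manip.snapshot("wrist")
cv2.imwrite("pics/w1.png",im[:,:,::-1])
print(blobs(im,"red",30),blobs(im,"blue",100),proj(m,np.array([.406,.222,.09])))
for b in blobs(im,"red",30): print(plane(m,b[1],.085))
E
```

```text
ik [True, True, True]
1.7 [0.40606249 0.22302517 0.19013024] [-0.87707815  0.10630426  0.25395201  2.10827616 -0.03328789  0.93026878
  0.79639445]
[([309, 231, 18, 26, 385], [317.48, 243.53])] [([285, 198, 65, 70, 2384], [316.55, 230.36])] [317.25462201 245.58993399]
[0.40555283 0.22224341 0.085     ]
```

View pics/w1.png

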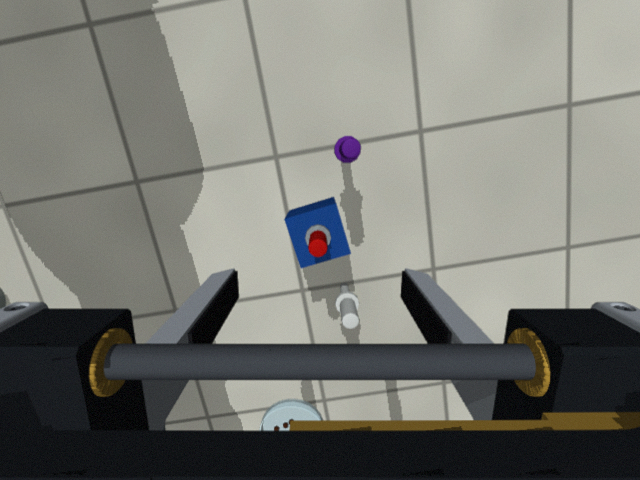

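```bash
python3 - <<'E'
from h import *
q=down(1.4)
manip.movel([.4057,.2221,.081],.1)
manip.gripper_close(25); print("gap",manip.read_finger_gap(),manip.read_ee_pos(),manip.read_ft_force())
manip.movel([.4057,.2221,.20],.12)
print("gap",manip.read_finger_gap(),manip.read_ft_force())
y=-.255
for a in(y,y+np.pi): print(manip.inverse_kinematics([.580,-.177,.25],down(a)))
manip.goto([.580,-.177,.25],down(y))
print(manip.read_time(),manip.read_ee_pos(),manip.read_finger_gap())
im=manip.snapshot("wrist");cv2.imwrite("pics/w2.png",im[:,:,::-1])
m=manip.camera_model("wrist");print(proj(m,np.array([.5805,-.177,.106])),blobs(im,"red",30),blobs(im,"orange",20))
E
```

```text
gap 0.015327776657846221 [0.40568041 0.22206323 0.0809724 ] [-0.36794362  0.18192445  0.17554414]
gap 0.015318842046895645 [-0.31990098  0.30637742 -0.73881013]
[-0.4613079   0.38105837  0.85365915  1.76631886 -0.31401501  1.1372272
  0.235927  ]
[ 0.95703653  0.46530393 -1.02500455  1.6848222   0.41887426  1.23122272
  2.72249766]
6.925 [ 0.58012862 -0.17537107  0.24960171] 0.015252655288662669
[320.48355608 236.05738392] [([146, 245, 54, 49, 1989], [172.43, 269.03]), ([304, 270, 31, 51, 1241], [319.33, 295.76])] [([337, 15, 10, 35, 323], [341.27, 30.9]), ([304, 385, 23, 22, 215], [312.35, 393.16]), ([336, 393, 7, 12, 27], [339.63, 398.3])]
```

View pics/w2.png

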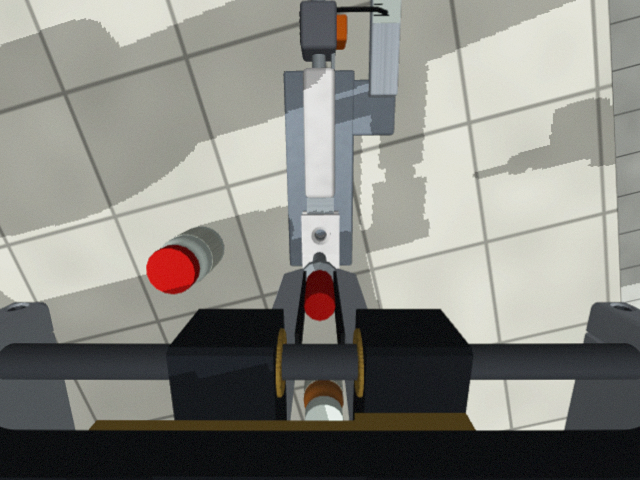

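```bash
python3 - <<'E'
from h import *
m=manip.camera_model("wrist");im=cv2.imread("pics/w2.png")[:,:,::-1].copy()
g=cv2.cvtColor(im,cv2.COLOR_RGB2GRAY)
k=(g[222:250,308:332]<130).astype(np.uint8)
n,l,s,c=cv2.connectedComponentsWithStats(k);print(s.tolist(),(c+[308,222]).tolist())
print(g[236,300:342].tolist())
p=manip.read_ee_pos();print(p,"foot pred",proj(m,p-[0,0,.071]),"grip top",proj(m,p+[0,0,.018]))
i=1+np.argmax(s[1:,4]);h=plane(m,c[i]+[308,222],.106);print("hole",h)
b=plane(m,(341.27,30.9),.1);d=b-h;print("btn",b,np.hypot(d[0],d[1]),"yaw",np.arctan2(d[1],d[0])-np.arctan2(178,22))
for r in(90,120,150,180):
    x=np.where(g[r,295:345]>170)[0]+295;print(r,x.min(),x.max())
print(manip.read_tcp_rot(),down(-.255))
cv2.imwrite("pics/c2.png",cv2.resize(im[205:325,260:380],(600,600),interpolation=cv2.INTER_CUBIC)[:,:,::-1])
E
```

```text
[[0, 0, 24, 28, 579], [6, 9, 12, 10, 93]] [[319.47668393782385, 235.49050086355786], [319.64516129032256, 235.55913978494624]]
[141, 167, 228, 226, 226, 224, 223, 226, 223, 223, 217, 179, 146, 141, 124, 86, 74, 80, 89, 93, 97, 91, 92, 90, 85, 113, 173, 214, 215, 215, 219, 224, 221, 219, 220, 221, 221, 222, 213, 154, 97, 95]
[ 0.58017073 -0.17538278  0.24969396] foot pred [319.73865763 256.20935248] grip top [319.75718054 308.59073286]
hole [ 0.57984283 -0.1763227   0.106     ]
btn [ 0.64201261 -0.00923822  0.1       ] 0.17827593075636622 yaw -0.23324153901939848
90 304 332
120 304 332
150 305 332
180 305 332
[ 7.90363191e-01  6.12638417e-01  7.65572427e-05 -4.37013139e-04] [0.79127916 0.61145506 0.         0.        ]
```

View pics/c2.png

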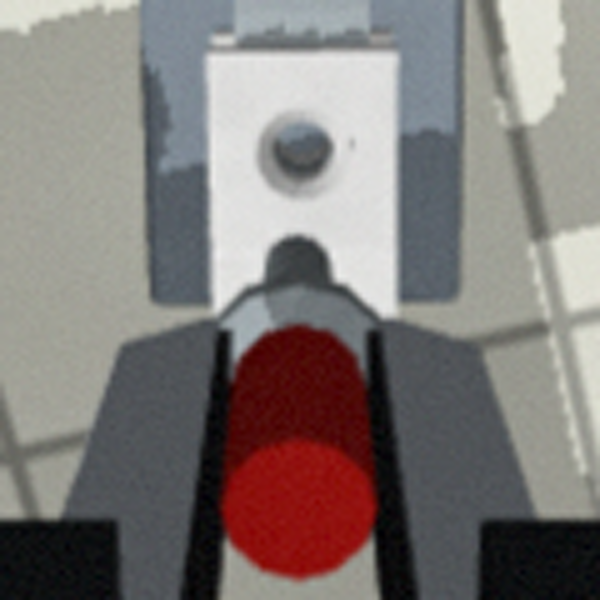

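```bash
python3 - <<'E'
from h import *
x,y=.5798,-.1764
q=down(-.24)
manip.movel([x,y,.19],.12,q); manip.wait(.15)
p=manip.read_ee_pos();print(p,manip.read_ft_force())
hit=manip.movel([x,y,.132],.05,max_force=12)
p=manip.read_ee_pos();print(hit,p,manip.read_ft_force(),manip.read_finger_gap(),manip.read_time())
E
```

```text
[ 0.58023196 -0.17657257  0.19084392] [-0.04873537 -0.53051902 -0.44022657]
False [ 0.57984336 -0.17642806  0.13212447] [ 0.90277275 -0.27585685 -0.91397549] 0.015150713338888991 9.0833
```

```bash
python3 - <<'E'
from h import *
x,y=.5798,-.1764
hit=manip.movel([x,y,.127],.02,max_force=10)
print(hit,manip.read_ee_pos(),manip.read_ft_force())
manip.ungrasp(); manip.wait(.2); print(manip.read_ft_force())
manip.movel([x,y,.24],.15)
print(manip.read_time(),manip.read_ee_pos())
im=manip.snapshot("wrist");m=manip.camera_model("wrist")
cv2.imwrite("pics/w3.png",im[:,:,::-1])
print(blobs(im,"red",20),blobs(im,"orange",20),"pred pin top",proj(m,np.array([x,y,.15])))
E
```

```text
True [ 0.57988782 -0.17657562  0.13126415] [-0.46243129 -0.02926828  5.49644509]
[-0.62997462  0.45906147 -0.33233688]
11.625 [ 0.57942343 -0.17610693  0.23920097]
[([311, 232, 19, 26, 373], [319.72, 244.83]), ([141, 245, 55, 51, 2078], [167.56, 270.04])] [([341, 8, 11, 37, 347], [345.35, 24.78]), ([302, 392, 19, 21, 164], [308.59, 399.79])] pred pin top [320.53684442 249.88302819]
```

View pics/w3.png

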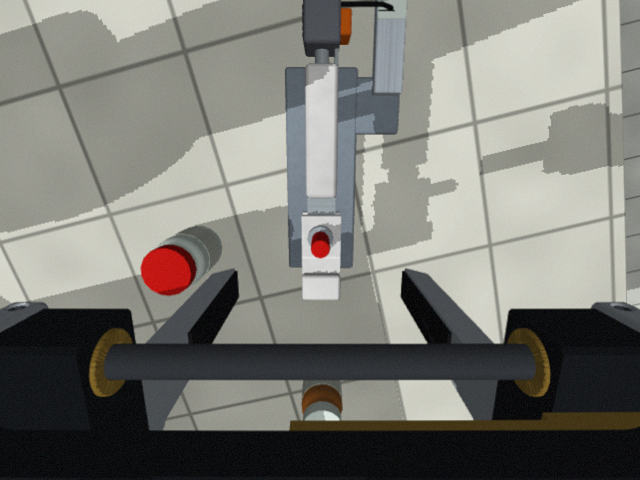

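The pin stands upright at (320,245), with its flange on the fork. Next is the head.

```bash
python3 - <<'E'
from h import *
manip.movel([.622,-.004,.23],.2,down(-.24)); manip.wait(.2)
im=manip.snapshot("wrist");m=manip.camera_model("wrist")
cv2.imwrite("pics/w4.png",im[:,:,::-1])
f=np.array([.5798,-.1764]);b=blobs(im,"orange",60);r=blobs(im,"red",20);print(b,r,manip.read_time(),manip.read_ee_pos())
for z in(.092,.105):
  for k in b: p=plane(m,k[1],z);print(z,p,np.hypot(*(p[:2]-f)),np.arctan2(*(p[:2]-f)[::-1])-np.arctan2(178,20))
for k in r: print("mark",plane(m,k[1],.033))
E
```

```text
[([337, 222, 10, 25, 229], [341.58, 234.67])] [([390, 138, 14, 4, 44], [396.95, 139.16]), ([163, 402, 44, 29, 979], [185.19, 418.14]), ([312, 405, 15, 15, 189], [318.96, 412.75])] 12.9667 [ 0.6219065  -0.00490078  0.23016104]
0.092 [ 0.64226937 -0.00886247  0.092     ] 0.17880505428269527 -0.24500988707250793
0.105 [ 0.6421175  -0.00575696  0.105     ] 0.18166595434139668 -0.23825413040214083
mark [0.72256804 0.06345869 0.033     ]
mark [ 0.38887849 -0.21411284  0.033     ]
mark [ 0.56111022 -0.24769641  0.033     ]
```

View pics/w4.png

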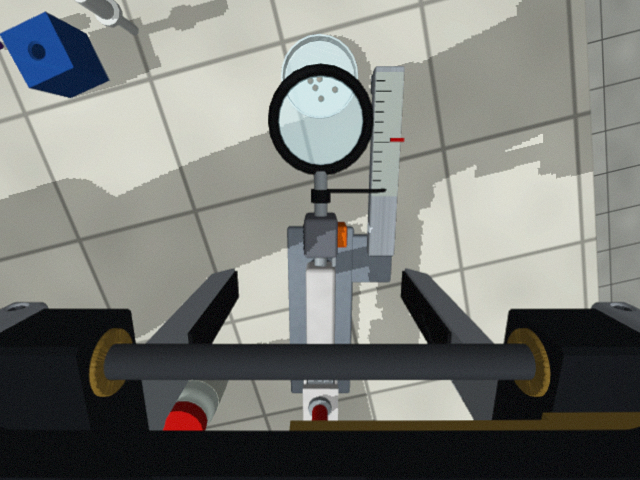

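```bash
cat >> h.py <<'E'
f=np.array([.5798,-.1764]);yaw=-.242
ex=np.array([np.cos(yaw),np.sin(yaw)]);ey=np.array([-ex[1],ex[0]])
def at(x,y,z): return np.r_[f+x*ex+y*ey,z]
E
python3 - <<'E'
from h import *
q=down(yaw)
manip.movel(at(.0015,.178,.15),.12,q);manip.wait(.1);print(manip.read_ee_pos(),at(.0015,.178,.15))
print(manip.movel(at(.0015,.178,.087),.08,max_force=12),manip.read_ft_force(),manip.read_ee_pos())
manip.gripper_close(30);manip.wait(.2)
print(manip.read_finger_gap(),manip.read_ft_force(),manip.read_time())
m=manip.camera_model("wrist");im=manip.snapshot("wrist")
cv2.imwrite("pics/w5.png",im[:,:,::-1])
print(blobs(im,"red",20),blobs(im,"orange",20))
E
```

```text
[ 0.62438459 -0.0040021   0.15083851] [ 0.62391307 -0.00394628  0.15      ]
False [0.16637844 0.28143876 0.16610647] [ 0.62420339 -0.00406342  0.08736391]
0.031077611705085193 [-1.5568812   0.7636536   5.65122605] 16.0167
[([433, 126, 25, 7, 164], [445.48, 129.04])] [([348, 274, 6, 52, 137], [350.68, 300.2])]
```

View pics/w5.png

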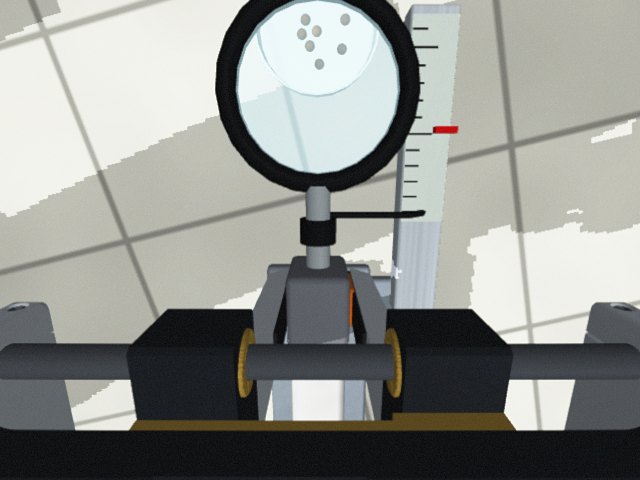

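```bash
python3 - <<'E'
from h import *
m=manip.camera_model("wrist")
loc=lambda uv,z:np.round([(plane(m,uv,z)[:2]-f)@ex,(plane(m,uv,z)[:2]-f)@ey],4)
for z in(.03,.034,.038): print(z,"tip",loc((423,212.5),z),"mark",loc((445.5,129),z))
p=manip.read_ee_pos();print(p)
d=.0525
t=p.copy();t[:2]+=d*ey;t[2]=.087
manip.movel(t,.04);manip.wait(.3)
print(manip.read_ee_pos(),(manip.read_ee_pos()-p)[:2]@ey,manip.read_finger_gap(),manip.read_ft_force(),manip.read_time())
m=manip.camera_model("wrist");im=manip.snapshot("wrist")
cv2.imwrite("pics/w6.png",im[:,:,::-1]);print(blobs(im,"red",20))
for z in(.03,.034,.038):print("mark",loc(blobs(im,"red",20)[0][1],z))
E
```

```text
0.03 tip [0.0719 0.2131] mark [0.0824 0.2671]
0.034 tip [0.0707 0.2137] mark [0.0809 0.2668]
0.038 tip [0.0694 0.2144] mark [0.0795 0.2665]
[ 0.62398579 -0.00389159  0.08713918]
[0.63643779 0.04650461 0.08716328] 0.05191174757021386 0.03131163608376448 [-2.63526048 -2.05770078  6.05826519] 17.8333
[([427, 208, 23, 7, 149], [438.05, 211.12])]
mark [0.0821 0.2659]
mark [0.0807 0.2665]
mark [0.0792 0.2671]
```

View pics/w6.png

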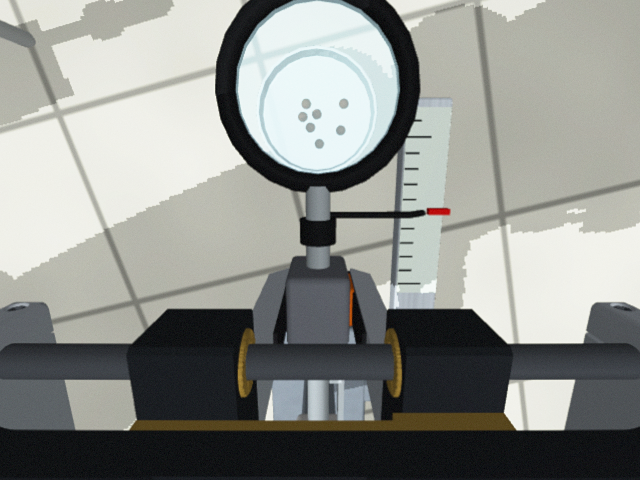

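The pointer tip at (423,212) lines up with the mark at (438,211). Numerically they're within about 0.7 mm. I'll check for drift, confirm the pin from the top camera, and then hand in.

```bash
python3 - <<'E'
from h import *
manip.wait(.5);im=manip.snapshot("wrist")
g=lambda i:(i[205:220,335:425].min(axis=2)<60)
a=cv2.imread("pics/w6.png")
print(blobs(im,"red",20),[np.argwhere(g(k)).mean(0).round(2) for k in(a,im)],manip.read_finger_gap(),manip.read_ft_force())
t=manip.snapshot("top");T=manip.camera_model("top");print(blobs(t,"red",8),proj(T,np.r_[f,.14]))
manip.close_job();print(manip.read_time())
E
```

```text
[([427, 208, 23, 7, 149], [438.13, 211.09])] [array([ 9.32, 43.8 ]), array([ 9.32, 43.73])] 0.03130994465397511 [-3.99956509 -2.12942629  6.52196885]
[([363, 192, 8, 10, 56], [366.2, 196.29]), ([354, 257, 22, 22, 378], [364.3, 267.28])] [366.05254674 196.18773533]
the job is handed in; nothing more can be done
the job is handed in; nothing more can be done
```

I handed the job in with the pin seated and the pointer on the red mark. The gripper was still holding the head with the button squeezed in. No verdict was reported.

- **Pin:** I took the red-handled pin from the blue holder and pushed it through the fork and lug. A further push met firm resistance at seating depth. In the last top image the red handle was at (366.2, 196.3) px, against (366.1, 196.2) expected for a seated pin.
- **Arm:** I squeezed the button with 30 N and drew the arm out about 52 mm. The pointer tip is within about 0.7 mm of the mark along the arm. Over the last half second, neither the pointer nor the grip moved measurably.
- **Button:** It can't be read directly. The finger gap was 31.3 mm, narrower than the 33 mm expected with the button fully in, and the arm slid freely, so I take it as fully pressed.
- **Jars and dish:** The white jar's cap did not move between the first and last top images. I kept clear of the amber jar and the dish but did not measure their final positions.
- **Disagreements:** Estimates of the boom's angle ranged from -0.233 to -0.255 rad, and I used -0.242. The top and wrist cameras differed by about 1 mm on the fork hole, and I used the wrist value. The clock read about 18 s just before hand-in.

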